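# Stow a shutter's captive screw and draw its shield

### The job

On the small grey shutter housing, take the captive screw out of action: pull its flat head straight up against the spring until you feel the thread bush stop it, keep it up without straining that bush (less than 10 N beyond the spring), and screw it anticlockwise (seen from above) all the way to its end stop, so that the thread holds it up. Then draw the shield plate by its fin fully out of the housing's slot towards the front, and let go; leave the other things on the bench alone.

Things in the scene. Friction and masses are not known exactly. Their poses are not given: they have to be found in the camera images.
- housing: fixed grey painted box, 120 (x) x 100 (y) x 60 mm (z), on the bench; origin under its centre, z up. Its front, with the slot and the shield's fin, faces its own -x. The captive screw stands upright in the middle of its top (x = y = 0)
- screw_head (a point): centre of the captive screw's steel head: a flat bar 28 mm long (point x), 12 mm thick (point y, grip here), 22 mm tall; at rest its underside is 10 mm and its top 32 mm above the housing's top. Its axes turn with the head. The head is the only bar on top of the housing
- screw_lift (a joint): how far the screw is pulled up (m), 0 at rest; a spring pulls it back: 5 N at rest plus 0.3 N per mm (and 0.8 N weight). Pulled straight up at its starting turn it meets the thread bush's stop at a lift that differs from unit to unit, 8 to 20 mm, and must be felt. The thread's entry is open from that stop to 2 mm below it. Its nose locks the shield below 8 mm of lift
- screw_turn (a joint): turn (rad), positive anticlockwise from above, 0 when the bar lies along the housing's x. Starts at -0.25 to 0.1; blocked at about 0.3 if not pulled up far enough. The thread begins at 0.45 and rises 3 mm per rad, with 2 mm play up and down, to the hard end stop at 2.4; home from 2.15 on. Stiff (up to 0.3 N m) and self-locking: past 0.8 the screw stays up when released, so a second grip can be taken
- bush (a joint): how far the thread bush is pulled up out of its seat (m), 0 seated. It yields 1 mm per 10 N of upward pull beyond the screw's own spring and weight; more than 1 mm (10 N too much) damages it
- shield_fin (a point): grip point on the shield plate's upright fin, 60 mm above the bench and 14 mm below the fin's top; the fin is 28 mm long (point x), 10 mm thick (point y, grip here), stands 98 mm in front (-x) of the housing's centre when shut, free from 36 mm to 74 mm above the bench. Axes parallel to the housing's
- shield (a joint): how far the shield is drawn out along the housing's -x (m): 0 shut, 0.045 fully out at its stop; stays where it is left (1.5 N friction). Locked within about 2 mm while the screw is down
- vial_mid (a point): middle of a clear sample vial with a black cap, 28 mm across, 62 mm tall, left of the housing; bystander
- crucible_mid (a point): middle of a white crucible, 36 mm across, 30 mm tall, right of the housing; bystander
- beaker_mid (a point): middle of a clear beaker, 53 mm across, 66 mm tall, left and in front; bystander

How it is judged:
By the outcome, as a careful person would: the job done as asked, in the order asked, and still so for the second after the job is handed in, with the robot touching nothing.
It also fails if it takes over 72 s, if anything falls off the work surface, if the arm or the gripper's body presses on something with over 40 N, if the wrist force passes 120 N, or if a joint passes its speed limit or range.

### The arm

A 7-joint arm with a two-finger parallel gripper is mounted at the origin on a cart in front of the work surface, level with it; the furniture and walls round the work are solid. World frame = base frame: x ahead of the robot, y to its left, z up, the work surface at z = 0. Lengths are in m, angles in rad, forces in N, time in s.
With the tool pointing down it reaches from about 0.35 to 0.775 m from the base axis. Payload 3.1 kg.
Tool frame: the origin (TCP) lies midway between the tips of the shut fingers; the grasp point (between the pads) lies 19 mm behind it (grip_depth is the distance from the TCP to the grasp point, in m); z points along the fingers, y is the line along which they close (so a half turn about z gives the same grasp; the last joint's range is limited). The gripper opens to 85 mm and grips with 20 to 120 N. Pads are 22 mm wide; open, the fingers measure 114 mm over their backs; the gripper's body (76 mm by 85 mm) begins 54 mm behind the grasp point. The pads swing forward as they close: fully open they stand 13 mm farther back than shut.
Start: joints at [-1.166, 0.311, 0.014, 1.512, -0.004, 1.319, -0.027], TCP at [0.238, 0.496, 0.231] pointing down, gripper open.
Joint ranges: [-2.7, 2.7], [-0.3, 1.91], [-1.27, 1.3], [0.12, 2.57], [-1.44, 4.58], [0.2, 2.03], [-3.05, 3.05]. Speed limits (rad/s): [2.79, 2.79, 3.14, 3.14, 3.14, 3.14, 3.14].

### API

Orientations are given as a unit quaternion [x, y, z, w].
In Python, from plant import * gives the robot as it stands.
- The arm moves only by the tool send_rows, never from a script. Its argument "targets" is a list of rows, each an object of numbers: "x", "y", "z": the shift along the tool's x, y, z in mm; "turn": the turn about the tool's z in degrees; "gripper": the finger opening in mm, from 0 to 85.4. In form: [{"x": .., "y": .., "z": .., "turn": .., "gripper": ..}, ...]. A call has exactly 8 rows; each row shifts and turns the commanded pose from where the row before left it, along the tool's axes as they then stand; what a row does not reach is not made up. A row lasts 1/8 s, in which the tool goes at most 62.5 mm and 10.7 degrees, less where a joint would pass 70% of its speed; a pose out of reach is approached as far as the arm can. A call with a gripper value outside its range is refused whole. The fingers move at their own pace and stop on an object; the grip force is fixed at half the most. Time passes only in rows, so rows that do not move let the fingers close, or fill a call up. It gives the time, the measured TCP pose, the force, the opening and the grip force at its end, in the units of the state.
- sense(): the state, without advancing time (a new reading comes with each control period).
- read_camera(name): name is "scene" or "top" or "wrist"; returns a dict with "pixels" (480x640x3 uint8, red, green, blue), "intrinsics" (3x3 intrinsics, pixels), "R" (3x3) and "t" (3): a world point X has camera coordinates R X + t. Camera axes: x right, y down, z forward; pixel columns grow to the right and rows downward; lengths in m; the calibration is good to about 2 mm. A picture is of the moment at which its call begins. There is no depth.
- job_done(): hands the job in; it is judged then, once.
The state is a dict: "clock": time; "q": joint angles; "joint_velocities": joint speeds; "joint_torque": joint torques, N m; "eef_pos": TCP position; "tcp_rot": TCP orientation; "force": force on the tool from outside, world axes, zero at the start; "ft_torque": the same for the moment, N m; "gripper_width": finger opening in m; "gripper_force": force on a finger pad.
Only numpy, scipy, OpenCV 4.12 (cv2) and the standard library are available. Lean on these libraries where they do the work, as an engineer would, in place of code of your own. Each camera call takes 0.05 s, during which the arm holds its last target. There are 200 camera calls.

## Working session

There is one attempt and no reset: what is moved stays moved. The work goes in short steps, Python scripts to look and compute and a tool call to move; the robot and the scene stay as the last step left them, time stands still between calls to the robot, and variables do not carry over. Pictures are saved under pics/ and viewed, at most 10 in all, crops included, and the job is handed in when it is done.

Besides the shell and the picture viewer there is one more tool, called after "Call:" in YAML: its name, and indented under it one key for each argument. send_rows: Moves the arm, as the interface text tells. Its arguments: {"type":"object","properties":{"targets":{"type":"array"}},"required":["targets"]}

```bash
mkdir -p pics; ls; python3 - <<'E'
from plant import *
import cv2
s=sense(); print({k:(v if not hasattr(v,'round') else v) for k,v in s.items()})
for n in("scene","top"):
    c=read_camera(n); cv2.imwrite(f"pics/{n}0.png",c["pixels"][:,:,::-1]); print(n,c["intrinsics"],c["R"],c["t"])
E
```

```text
pics
{'clock': 0.0, 'q': array([-1.16570107,  0.31172775,  0.0139901 ,  1.51309571, -0.00439353,
        1.31916923, -0.02721286]), 'joint_velocities': array([-3.57241630e-05, -4.47176394e-04,  5.14264352e-04,  7.91255430e-04,
        2.19428983e-04, -1.35338640e-03,  1.40590282e-04]), 'joint_torque': array([-2.61717969e-04, -3.79928076e+01,  1.45773520e-01, -2.30597913e+01,
        1.21922806e-02,  1.37851216e-02,  4.09786551e-07]), 'eef_pos': array([0.23731503, 0.49534974, 0.23020431]), 'tcp_rot': array([ 2.21511187e-01,  9.75157111e-01, -1.16554074e-03, -2.12167150e-04]), 'force': array([-0.02369244,  0.08227325, -0.22129333]), 'ft_torque': array([-0.00442778, -0.05554872,  0.04075118]), 'gripper_force': 0.0, 'gripper_width': 0.08521783571725844}
scene [[616.91901983   0.         323.85814256]
 [  0.         616.91901983 241.63969918]
 [  0.           0.           1.        ]] [[ 0.78558386 -0.61866518  0.01055416]
 [-0.41977082 -0.54540335 -0.72548442]
 [ 0.45458823  0.56549852 -0.68815766]] [-0.51055934  0.16361645  0.9853146 ]
top [[575.23784456   0.         311.33763333]
 [  0.         575.23784456 234.69094428]
 [  0.           0.           1.        ]] [[-0.00452892 -0.99998668  0.00247693]
 [-0.99632104  0.00430031 -0.0855914 ]
 [ 0.08557961 -0.00285545 -0.99632724]] [-0.2124537   0.4848037   0.99259014]
```

View pics/top0.png

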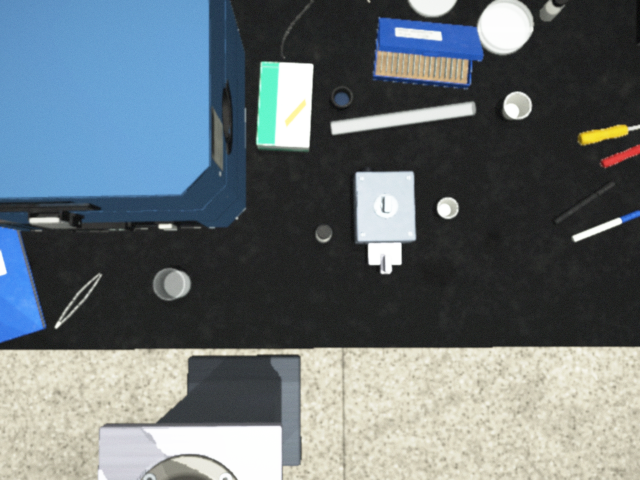

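View pics/scene0.png

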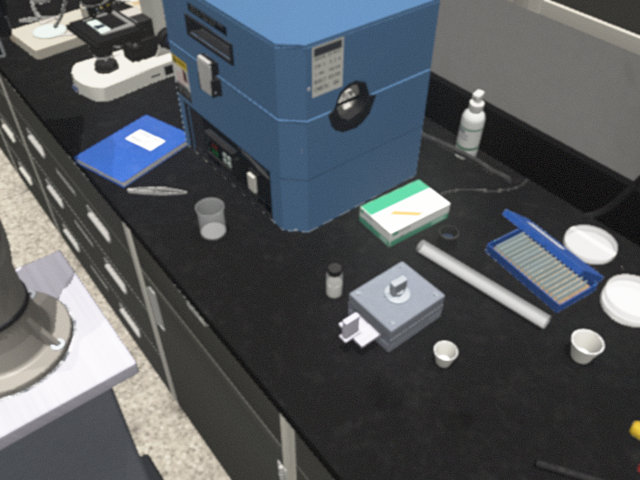

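The top view shows the housing top at about cols 353–414, rows 172–241, with the head bar near (387,205) and the fin near (386,262). The vial is at (323,233), the crucible at (447,208) and the beaker at (172,284).

```bash
cat > h.py <<'E'
import numpy as np, cv2
from scipy.spatial.transform import Rotation as Rn
def ray(c,u,v,z):
    d=c["R"].T@np.linalg.inv(c["intrinsics"])@[u,v,1]; o=-c["R"].T@c["t"]
    return o+d*(z-o[2])/d[2]
def proj(c,X):
    p=c["intrinsics"]@(c["R"]@np.array(X)+c["t"]); return p[:2]/p[2]
def tool(s,X):  # world point in tool axes (mm) relative to TCP
    return 1000*Rn.from_quat(s["tcp_rot"]).inv().apply(np.array(X)-s["eef_pos"])
E
python3 - <<'E'
from plant import *
from h import *
c=read_camera("top"); im=c["pixels"]; 
m=(im.min(2)>90).astype(np.uint8); m[:, :345]=0;m[:,425:]=0;m[:160]=0;m[290:]=0
m2=m.copy(); m2=cv2.morphologyEx(m2,cv2.MORPH_CLOSE,np.ones((9,9)));body=cv2.morphologyEx(m2,cv2.MORPH_OPEN,np.ones((45,45)))
r=cv2.minAreaRect(max(cv2.findContours(body,0,1)[0],key=cv2.contourArea)); print(r)
P=np.array([ray(c,*p,.06) for p in cv2.boxPoints(r)]);print(P.round(4),P.mean(0),[np.linalg.norm(P[i]-P[i-1]) for i in range(4)])
for n,p,z in(("head",(387,204),.092),("fin",(385,263),.074),("vial",(323,233),.062),("cruc",(447,208),.03)): print(n,ray(c,*p,z).round(4))
cv2.imwrite("pics/crop.png",cv2.resize(im[160:290,330:470,::-1],None,fx=4.5,fy=4.5,interpolation=cv2.INTER_CUBIC))
E
```

```text
((385.0, 206.5), (69.0, 58.0), 90.0)
[[ 0.5878 -0.2914  0.06  ]
 [ 0.5874 -0.3906  0.06  ]
 [ 0.469  -0.3883  0.06  ]
 [ 0.4695 -0.29    0.06  ]] [ 0.52843228 -0.34007597  0.06      ] [np.float64(0.1183507969652138), np.float64(0.09925405054136577), np.float64(0.11839215440324494), np.float64(0.09823158299906173)]
head [ 0.5279 -0.3392  0.092 ]
fin [ 0.4315 -0.3367  0.074 ]
vial [ 0.4831 -0.2342  0.062 ]
cruc [ 0.5291 -0.4528  0.03  ]
```

View pics/crop.png

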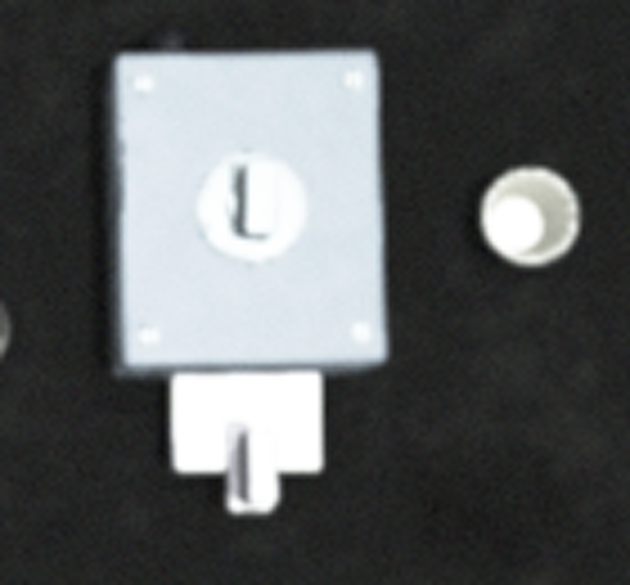

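The crop shows the head bar top at about (388,205) full-frame, close to the housing's x axis. The fin top is at about (388,264). The housing is yawed about +1°. I'll turn the tool first so that tool x = world x and tool y = −world y.

Call:
send_rows:
  targets:
    - {"turn": 10}
    - {"turn": 10}
    - {"turn": 10}
    - {"turn": 10}
    - {"turn": 10}
    - {"turn": 10}
    - {"turn": 10}
    - {"turn": 10}

```text
invalid input
```

Call:
send_rows:
  targets:
    - {"turn": 10}
    - {"turn": 10}
    - {"turn": 10}
    - {"turn": 10}
    - {"turn": 10}
    - {"turn": 10}
    - {"turn": 10}
    - {"turn": 5.4}

```text
invalid input
```

```bash
python3 - <<'E'
from plant import *
from h import *
s=sense(); print(s["clock"],s["q"].round(3),Rn.from_quat(s["tcp_rot"]).as_matrix().round(3))
c=read_camera("scene")
for p in((300,230),(275,208),(195,152)): print(p,ray(c,*p,0).round(3))
t=read_camera("top")
for p in((185,225),(245,180),(245,222)): print(p,ray(t,*p,0.).round(3),ray(t,*p,.35).round(3))
E
```

```text
0.15 [-1.166  0.312  0.014  1.513 -0.004  1.319 -0.027] [[-0.902  0.432 -0.001]
 [ 0.432  0.902 -0.002]
 [-0.    -0.002 -1.   ]]
(300, 230) [ 0.535 -0.071  0.   ]
(275, 208) [0.535 0.012 0.   ]
(195, 152) [0.504 0.278 0.   ]
(185, 225) [0.504 0.013 0.   ] [ 0.468 -0.063  0.35 ]
(245, 180) [ 0.586 -0.095  0.   ] [ 0.522 -0.135  0.35 ]
(245, 222) [ 0.509 -0.095  0.   ] [ 0.471 -0.135  0.35 ]
```

Call:
send_rows:
  targets:
    - {"x": 0, "y": 0, "z": 0, "turn": 10, "gripper": 85}
    - {"x": 0, "y": 0, "z": 0, "turn": 10, "gripper": 85}
    - {"x": 0, "y": 0, "z": 0, "turn": 10, "gripper": 85}
    - {"x": 0, "y": 0, "z": 0, "turn": 10, "gripper": 85}
    - {"x": 0, "y": 0, "z": 0, "turn": 10, "gripper": 85}
    - {"x": 0, "y": 0, "z": 0, "turn": 10, "gripper": 85}
    - {"x": 0, "y": 0, "z": 0, "turn": 10, "gripper": 85}
    - {"x": 0, "y": 0, "z": 0, "turn": 10, "gripper": 85}

```text
clock: 1.25
eef_pos: [0.2375, 0.4959, 0.2311]
tcp_rot: [0.798, 0.602, -0.0, 0.0]
force: [-0.7, -0.2, 0.3]
gripper_width: 0.0846
gripper_force: 0.0
```

Call:
send_rows:
  targets:
    - {"x": 0, "y": 0, "z": 0, "turn": 10, "gripper": 85}
    - {"x": 0, "y": 0, "z": 0, "turn": 10, "gripper": 85}
    - {"x": 0, "y": 0, "z": 0, "turn": 10, "gripper": 85}
    - {"x": 0, "y": 0, "z": 0, "turn": 10, "gripper": 85}
    - {"x": 0, "y": 0, "z": 0, "turn": 10, "gripper": 85}
    - {"x": 0, "y": 0, "z": 0, "turn": 10, "gripper": 85}
    - {"x": 0, "y": 0, "z": 0, "turn": 10, "gripper": 85}
    - {"x": 0, "y": 0, "z": 0, "turn": 5.4, "gripper": 85}

```text
clock: 2.25
eef_pos: [0.2374, 0.496, 0.2311]
tcp_rot: [1.0, -0.01, -0.0, 0.0]
force: [-0.9, 1.5, -0.2]
gripper_width: 0.085
gripper_force: 0.0
```

Call:
send_rows:
  targets:
    - {"x": 17, "y": 50, "z": 0, "turn": 0, "gripper": 85}
    - {"x": 17, "y": 50, "z": 0, "turn": 0, "gripper": 85}
    - {"x": 17, "y": 50, "z": 0, "turn": 0, "gripper": 85}
    - {"x": 17, "y": 50, "z": 0, "turn": 0, "gripper": 85}
    - {"x": 17, "y": 50, "z": 0, "turn": 0, "gripper": 85}
    - {"x": 17, "y": 50, "z": 0, "turn": 0, "gripper": 85}
    - {"x": 17, "y": 50, "z": 0, "turn": 0, "gripper": 85}
    - {"x": 17, "y": 50, "z": 0, "turn": 0, "gripper": 85}

```text
clock: 3.25
eef_pos: [0.367, 0.0921, 0.2314]
tcp_rot: [1.0, -0.009, 0.0, -0.001]
force: [1.7, 0.1, -0.2]
gripper_width: 0.0852
gripper_force: 0.0
```

Call:
send_rows:
  targets:
    - {"x": 0, "y": 50, "z": 0, "turn": 0, "gripper": 85}
    - {"x": 0, "y": 50, "z": 0, "turn": 0, "gripper": 85}
    - {"x": 0, "y": 50, "z": 0, "turn": 0, "gripper": 85}
    - {"x": 0, "y": 50, "z": 0, "turn": 0, "gripper": 85}
    - {"x": 0, "y": 50, "z": 0, "turn": 0, "gripper": 85}
    - {"x": 0, "y": 50, "z": 0, "turn": 0, "gripper": 85}
    - {"x": 0, "y": 50, "z": 0, "turn": 0, "gripper": 85}
    - {"x": 0, "y": 50, "z": 0, "turn": 0, "gripper": 85}

```text
clock: 4.25
eef_pos: [0.3603, -0.2995, 0.231]
tcp_rot: [1.0, -0.008, -0.001, -0.001]
force: [0.2, 0.5, 0.5]
gripper_width: 0.085
gripper_force: 0.0
```

Call:
send_rows:
  targets:
    - {"x": 28, "y": 6.5, "z": 0, "turn": 0, "gripper": 85}
    - {"x": 28, "y": 6.5, "z": 0, "turn": 0, "gripper": 85}
    - {"x": 28, "y": 6.5, "z": 0, "turn": 0, "gripper": 85}
    - {"x": 28, "y": 6.5, "z": 0, "turn": 0, "gripper": 85}
    - {"x": 28, "y": 6.5, "z": 0, "turn": 0, "gripper": 85}
    - {"x": 28, "y": 6.5, "z": 0, "turn": 0, "gripper": 85}
    - {"x": 0, "y": 0, "z": 0, "turn": 0, "gripper": 85}
    - {"x": 0, "y": 0, "z": 0, "turn": 0, "gripper": 85}

```text
clock: 5.25
eef_pos: [0.526, -0.3405, 0.231]
tcp_rot: [1.0, -0.009, -0.001, -0.001]
force: [-0.3, -0.8, 0.5]
gripper_width: 0.0851
gripper_force: 0.0
```

```bash
python3 - <<'E'
from plant import *
from h import *
s=sense(); print(s["clock"],s["q"].round(3),s["eef_pos"],s["tcp_rot"])
c=read_camera("wrist"); cv2.imwrite("pics/w1.png",c["pixels"][:,:,::-1])
np.save("w1.npy",c,allow_pickle=True)
print(c["R"].round(3),-c["R"].T@c["t"],proj(c,(.5284,-.34,.092)),proj(c,(.43,-.342,.074)))
E
```

```text
5.25 [-0.046  0.644  1.045  1.303 -0.547  1.494 -0.643] [ 0.52603327 -0.34050016  0.23095684] [ 9.99956843e-01 -9.17676758e-03 -1.27168337e-03 -6.94407080e-04]
[[-0.018 -1.    -0.001]
 [-0.944  0.016  0.329]
 [-0.329  0.007 -0.944]] [ 0.60990123 -0.34164202  0.37314089] [315.91206092 223.76278887] [319.61507919 312.30691758]
```

View pics/w1.png

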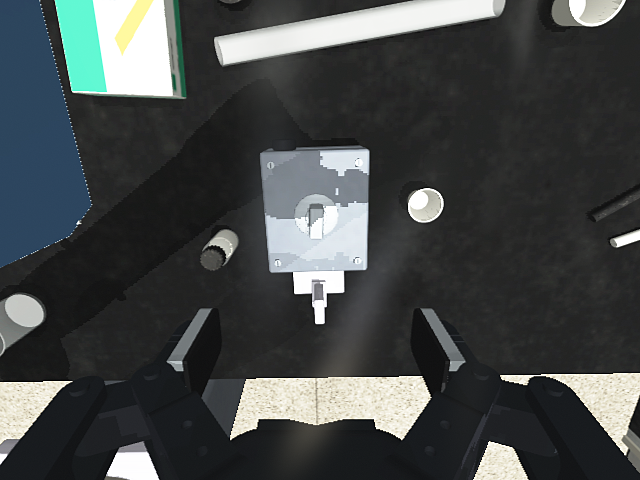

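The wrist view shows the head bar at about cols 309–324, rows 204–240, and the fin at about (320,300). I'll enlarge these to get the bar angle.

```bash
python3 - <<'E'
from h import *
im=cv2.imread("pics/w1.png")
cv2.imwrite("pics/w1c.png",cv2.resize(im[185:330,270:370],None,fx=4,fy=4,interpolation=cv2.INTER_CUBIC))
E
```

```text
(no output)
```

View pics/w1c.png

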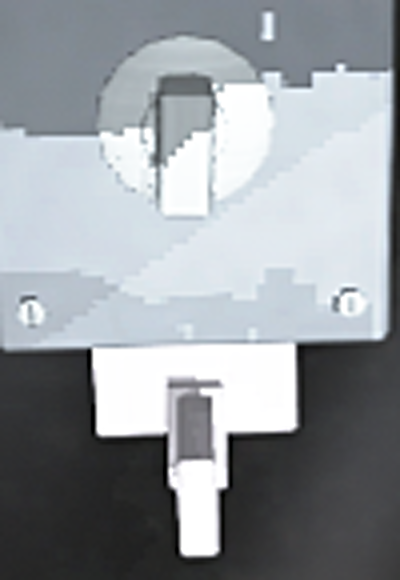

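```bash
python3 - <<'E'
from h import *
c=np.load("w1.npy",allow_pickle=True).item()
a=ray(c,316.75,208.75,.092);b=ray(c,316.25,239,.092);print("head",a,b,(a+b)/2,np.linalg.norm(a-b)*1e3,np.degrees(np.arctan2(*(a-b)[1::-1])))
f=ray(c,319.5,300,.074);g=ray(c,319.75,324,.074);print("fin",f,g,(f+g)/2,np.linalg.norm(f-g)*1e3)
E
```

```text
head [ 0.54169399 -0.34094871  0.092     ] [ 0.51446953 -0.34005174  0.092     ] [ 0.52808176 -0.34050023  0.092     ] 27.239226044388097 -1.8870569318793222
fin [ 0.44402733 -0.34208167  0.074     ] [ 0.41631163 -0.34194652  0.074     ] [ 0.43016948 -0.3420141   0.074     ] 27.71602303136541
```

Call:
send_rows:
  targets:
    - {"x": 2, "y": 0, "z": 20, "turn": 0.8, "gripper": 45}
    - {"x": 0, "y": 0, "z": 30, "turn": 0, "gripper": 45}
    - {"x": 0, "y": 0, "z": 30, "turn": 0, "gripper": 45}
    - {"x": 0, "y": 0, "z": 25, "turn": 0, "gripper": 45}
    - {"x": 0, "y": 0, "z": 10, "turn": 0, "gripper": 45}
    - {"x": 0, "y": 0, "z": 5, "turn": 0, "gripper": 45}
    - {"x": 0, "y": 0, "z": 0, "turn": 0, "gripper": 45}
    - {"x": 0, "y": 0, "z": 0, "turn": 0, "gripper": 45}

```text
clock: 6.3
eef_pos: [0.5292, -0.3409, 0.1122]
tcp_rot: [1.0, -0.016, 0.0, -0.0]
force: [0.1, -0.3, 0.4]
gripper_width: 0.045
gripper_force: 0.0
```

```bash
python3 - <<'E'
from plant import *
from h import *
s=sense(); print(s["clock"],s["q"].round(3),s["eef_pos"],tool(s,(.5281,-.3404,.065)),s["force"],Rn.from_quat(s["tcp_rot"]).as_matrix()[:,0],s["gripper_width"])
E
```

```text
6.3 [-0.043  0.738  0.988  1.473 -0.629  1.27  -0.59 ] [ 0.52918118 -0.34085447  0.11223762] [-1.10729784 -0.41599684 47.23737362] [ 0.10983869 -0.26254781  0.432599  ] [ 9.99496530e-01 -3.17272801e-02  2.59113911e-04] 0.045019273885142486
```

Call:
send_rows:
  targets:
    - {"x": -1, "y": -0.4, "z": 15, "turn": 0, "gripper": 45}
    - {"x": 0, "y": 0, "z": 15, "turn": 0, "gripper": 45}
    - {"x": 0, "y": 0, "z": 11, "turn": 0, "gripper": 45}
    - {"x": 0, "y": 0, "z": 6, "turn": 0, "gripper": 45}
    - {"x": 0, "y": 0, "z": 0, "turn": 0, "gripper": 45}
    - {"x": 0, "y": 0, "z": 0, "turn": 0, "gripper": 20}
    - {"x": 0, "y": 0, "z": 0, "turn": 0, "gripper": 20}
    - {"x": 0, "y": 0, "z": 0, "turn": 0, "gripper": 20}

```text
clock: 7.3
eef_pos: [0.5279, -0.34, 0.0646]
tcp_rot: [1.0, -0.016, -0.0, -0.0]
force: [-0.2, 0.8, -0.2]
gripper_width: 0.02
gripper_force: 0.0
```

```bash
python3 - <<'E'
from plant import *
from h import *
s=sense(); print(s["clock"],s["q"].round(3),s["eef_pos"],tool(s,(.5281,-.3404,.065)),s["force"],s["ft_torque"],s["gripper_width"])
c=read_camera("wrist"); cv2.imwrite("pics/w2.png",c["pixels"][:,:,::-1][:,:])
E
```

```text
7.3 [-0.032  0.783  0.955  1.525 -0.67   1.188 -0.56 ] [ 0.52790957 -0.33997396  0.06458704] [ 0.2035206   0.4194682  -0.41344587] [-0.24568502  0.82398387 -0.18354175] [-0.01830989 -0.01856278  0.02361588] 0.019978518701598013
```

View pics/w2.png

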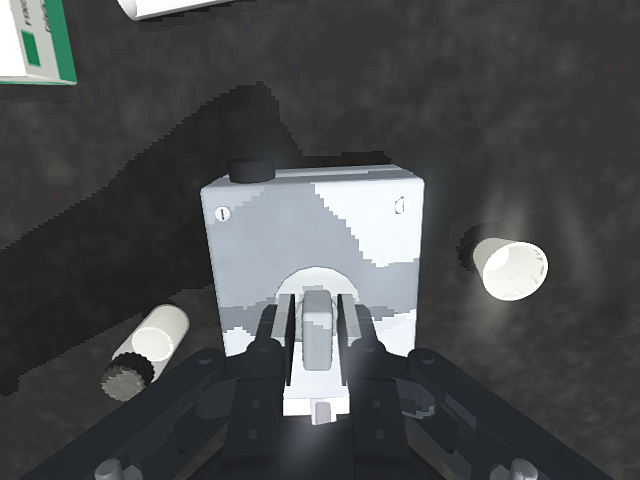

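The pads straddle the bar: it spans cols 303–333, with the pads at 293 and 340. Now I close.

Call:
send_rows:
  targets:
    - {"x": 0, "y": 0, "z": 0, "turn": 0, "gripper": 0}
    - {"x": 0, "y": 0, "z": 0, "turn": 0, "gripper": 0}
    - {"x": 0, "y": 0, "z": 0, "turn": 0, "gripper": 0}
    - {"x": 0, "y": 0, "z": 0, "turn": 0, "gripper": 0}
    - {"x": 0, "y": 0, "z": 0, "turn": 0, "gripper": 0}
    - {"x": 0, "y": 0, "z": -2, "turn": 0, "gripper": 0}
    - {"x": 0, "y": 0, "z": -2, "turn": 0, "gripper": 0}
    - {"x": 0, "y": 0, "z": 0, "turn": 0, "gripper": 0}

```text
clock: 8.35
eef_pos: [0.5277, -0.3402, 0.0676]
tcp_rot: [1.0, -0.016, -0.001, -0.0]
force: [2.6, -5.1, -6.2]
gripper_width: 0.0109
gripper_force: 58.4
```

```bash
cat > st.py <<'E'
from plant import *
s=sense(); print(round(s["clock"],2),s["q"].round(2),(s["eef_pos"]*1e3).round(2),s["force"].round(2),s["ft_torque"].round(3),round(s["gripper_width"]*1e3,2),s["gripper_force"])
E
python3 st.py
```

```text
8.35 [-0.03  0.78  0.96  1.52 -0.67  1.19 -0.56] [ 527.72 -340.18   67.59] [ 2.65 -5.05 -6.15] [-1.085 -0.564 -0.093] 10.86 58.41749131679535
```

Call:
send_rows:
  targets:
    - {"x": 0, "y": 0.2, "z": -1, "turn": 0, "gripper": 0}
    - {"x": 0, "y": 0.1, "z": -1, "turn": 0, "gripper": 0}
    - {"x": 0, "y": 0, "z": -1, "turn": 0, "gripper": 0}
    - {"x": 0, "y": 0, "z": -0.5, "turn": 0, "gripper": 0}
    - {"x": 0, "y": 0, "z": 0, "turn": 0, "gripper": 0}
    - {"x": 0, "y": 0, "z": 0, "turn": 0, "gripper": 0}
    - {"x": 0, "y": 0, "z": 0, "turn": 0, "gripper": 0}
    - {"x": 0, "y": 0, "z": 0, "turn": 0, "gripper": 0}

```text
clock: 9.35
eef_pos: [0.5277, -0.3402, 0.071]
tcp_rot: [1.0, -0.016, -0.001, -0.0]
force: [1.8, -5.0, -7.2]
gripper_width: 0.0112
gripper_force: 58.3
```

```bash
python3 st.py
```

```text
9.35 [-0.03  0.78  0.96  1.52 -0.66  1.2  -0.56] [ 527.67 -340.22   70.98] [ 1.78 -5.05 -7.15] [-1.062 -0.63  -0.071] 11.16 58.33396017551422
```

Call:
send_rows:
  targets:
    - {"x": 0, "y": 0.2, "z": -0.5, "turn": 0, "gripper": 0}
    - {"x": 0, "y": 0.2, "z": -0.5, "turn": 0, "gripper": 0}
    - {"x": 0, "y": 0, "z": -0.3, "turn": 0, "gripper": 0}
    - {"x": 0, "y": 0, "z": 0, "turn": 0, "gripper": 0}
    - {"x": 0, "y": 0, "z": 0, "turn": 0, "gripper": 0}
    - {"x": 0, "y": 0, "z": 0, "turn": 0, "gripper": 0}
    - {"x": 0, "y": 0, "z": 0, "turn": 0, "gripper": 0}
    - {"x": 0, "y": 0, "z": 0, "turn": 0, "gripper": 0}

```text
clock: 10.35
eef_pos: [0.5277, -0.3403, 0.0729]
tcp_rot: [1.0, -0.016, -0.001, -0.001]
force: [2.6, -3.5, -8.9]
gripper_width: 0.0108
gripper_force: 58.4
```

Call:
send_rows:
  targets:
    - {"x": 0, "y": 0, "z": -0.4, "turn": 0, "gripper": 0}
    - {"x": 0, "y": 0, "z": -0.3, "turn": 0, "gripper": 0}
    - {"x": 0, "y": 0, "z": 0, "turn": 0, "gripper": 0}
    - {"x": 0, "y": 0, "z": 0, "turn": 0, "gripper": 0}
    - {"x": 0, "y": 0, "z": 0, "turn": 0, "gripper": 0}
    - {"x": 0, "y": 0, "z": 0, "turn": 0, "gripper": 0}
    - {"x": 0, "y": 0, "z": 0, "turn": 0, "gripper": 0}
    - {"x": 0, "y": 0, "z": 0, "turn": 0, "gripper": 0}

```text
clock: 11.35
eef_pos: [0.5277, -0.3404, 0.0736]
tcp_rot: [1.0, -0.016, -0.001, -0.001]
force: [2.8, -2.3, -7.8]
gripper_width: 0.0111
gripper_force: 58.4
```

Call:
send_rows:
  targets:
    - {"x": 0, "y": 0, "z": -0.4, "turn": 0, "gripper": 0}
    - {"x": 0, "y": 0, "z": -0.4, "turn": 0, "gripper": 0}
    - {"x": 0, "y": 0, "z": -0.2, "turn": 0, "gripper": 0}
    - {"x": 0, "y": 0, "z": 0, "turn": 0, "gripper": 0}
    - {"x": 0, "y": 0, "z": 0, "turn": 0, "gripper": 0}
    - {"x": 0, "y": 0, "z": 0, "turn": 0, "gripper": 0}
    - {"x": 0, "y": 0, "z": 0, "turn": 0, "gripper": 0}
    - {"x": 0, "y": 0, "z": 0, "turn": 0, "gripper": 0}

```text
clock: 12.35
eef_pos: [0.5277, -0.3404, 0.0747]
tcp_rot: [1.0, -0.016, -0.001, -0.001]
force: [1.5, -1.5, -8.7]
gripper_width: 0.0111
gripper_force: 58.3
```

Call:
send_rows:
  targets:
    - {"x": 0, "y": 0, "z": -0.4, "turn": 0, "gripper": 0}
    - {"x": 0, "y": 0, "z": -0.4, "turn": 0, "gripper": 0}
    - {"x": 0, "y": 0, "z": -0.2, "turn": 0, "gripper": 0}
    - {"x": 0, "y": 0, "z": 0, "turn": 0, "gripper": 0}
    - {"x": 0, "y": 0, "z": 0, "turn": 0, "gripper": 0}
    - {"x": 0, "y": 0, "z": 0, "turn": 0, "gripper": 0}
    - {"x": 0, "y": 0, "z": 0, "turn": 0, "gripper": 0}
    - {"x": 0, "y": 0, "z": 0, "turn": 0, "gripper": 0}

```text
clock: 13.35
eef_pos: [0.5277, -0.3404, 0.0756]
tcp_rot: [1.0, -0.016, -0.001, -0.001]
force: [1.5, -1.2, -8.9]
gripper_width: 0.0111
gripper_force: 58.3
```

Call:
send_rows:
  targets:
    - {"x": 0, "y": 0, "z": -0.4, "turn": 0, "gripper": 0}
    - {"x": 0, "y": 0, "z": -0.4, "turn": 0, "gripper": 0}
    - {"x": 0, "y": 0, "z": -0.2, "turn": 0, "gripper": 0}
    - {"x": 0, "y": 0, "z": 0, "turn": 0, "gripper": 0}
    - {"x": 0, "y": 0, "z": 0, "turn": 0, "gripper": 0}
    - {"x": 0, "y": 0, "z": 0, "turn": 0, "gripper": 0}
    - {"x": 0, "y": 0, "z": 0, "turn": 0, "gripper": 0}
    - {"x": 0, "y": 0, "z": 0, "turn": 0, "gripper": 0}

```text
clock: 14.35
eef_pos: [0.5277, -0.3404, 0.0767]
tcp_rot: [1.0, -0.016, -0.001, -0.001]
force: [1.5, -1.1, -9.2]
gripper_width: 0.0106
gripper_force: 58.3
```

Call:
send_rows:
  targets:
    - {"x": 0, "y": 0, "z": -0.4, "turn": 0, "gripper": 0}
    - {"x": 0, "y": 0, "z": -0.4, "turn": 0, "gripper": 0}
    - {"x": 0, "y": 0, "z": -0.2, "turn": 0, "gripper": 0}
    - {"x": 0, "y": 0, "z": 0, "turn": 0, "gripper": 0}
    - {"x": 0, "y": 0, "z": 0, "turn": 0, "gripper": 0}
    - {"x": 0, "y": 0, "z": 0, "turn": 0, "gripper": 0}
    - {"x": 0, "y": 0, "z": 0, "turn": 0, "gripper": 0}
    - {"x": 0, "y": 0, "z": 0, "turn": 0, "gripper": 0}

```text
clock: 15.35
eef_pos: [0.5277, -0.3404, 0.0777]
tcp_rot: [1.0, -0.016, -0.001, -0.001]
force: [2.9, -0.3, -10.1]
gripper_width: 0.0109
gripper_force: 58.3
```

Call:
send_rows:
  targets:
    - {"x": 0, "y": 0, "z": -0.4, "turn": 0, "gripper": 0}
    - {"x": 0, "y": 0, "z": -0.4, "turn": 0, "gripper": 0}
    - {"x": 0, "y": 0, "z": -0.2, "turn": 0, "gripper": 0}
    - {"x": 0, "y": 0, "z": 0, "turn": 0, "gripper": 0}
    - {"x": 0, "y": 0, "z": 0, "turn": 0, "gripper": 0}
    - {"x": 0, "y": 0, "z": 0, "turn": 0, "gripper": 0}
    - {"x": 0, "y": 0, "z": 0, "turn": 0, "gripper": 0}
    - {"x": 0, "y": 0, "z": 0, "turn": 0, "gripper": 0}

```text
clock: 16.35
eef_pos: [0.5277, -0.3404, 0.0786]
tcp_rot: [1.0, -0.016, -0.001, -0.001]
force: [1.7, -0.3, -10.1]
gripper_width: 0.011
gripper_force: 58.3
```

Call:
send_rows:
  targets:
    - {"x": 0, "y": 0, "z": -0.4, "turn": 0, "gripper": 0}
    - {"x": 0, "y": 0, "z": -0.4, "turn": 0, "gripper": 0}
    - {"x": 0, "y": 0, "z": -0.2, "turn": 0, "gripper": 0}
    - {"x": 0, "y": 0, "z": 0, "turn": 0, "gripper": 0}
    - {"x": 0, "y": 0, "z": 0, "turn": 0, "gripper": 0}
    - {"x": 0, "y": 0, "z": 0, "turn": 0, "gripper": 0}
    - {"x": 0, "y": 0, "z": 0, "turn": 0, "gripper": 0}
    - {"x": 0, "y": 0, "z": 0, "turn": 0, "gripper": 0}

```text
clock: 17.35
eef_pos: [0.5277, -0.3405, 0.0797]
tcp_rot: [1.0, -0.016, -0.001, -0.001]
force: [1.8, 0.0, -10.3]
gripper_width: 0.0112
gripper_force: 58.3
```

Call:
send_rows:
  targets:
    - {"x": 0, "y": 0, "z": -0.4, "turn": 0, "gripper": 0}
    - {"x": 0, "y": 0, "z": -0.4, "turn": 0, "gripper": 0}
    - {"x": 0, "y": 0, "z": -0.2, "turn": 0, "gripper": 0}
    - {"x": 0, "y": 0, "z": 0, "turn": 0, "gripper": 0}
    - {"x": 0, "y": 0, "z": 0, "turn": 0, "gripper": 0}
    - {"x": 0, "y": 0, "z": 0, "turn": 0, "gripper": 0}
    - {"x": 0, "y": 0, "z": 0, "turn": 0, "gripper": 0}
    - {"x": 0, "y": 0, "z": 0, "turn": 0, "gripper": 0}

```text
clock: 18.35
eef_pos: [0.5277, -0.3405, 0.0807]
tcp_rot: [1.0, -0.016, -0.001, -0.001]
force: [1.3, -1.1, -10.5]
gripper_width: 0.0109
gripper_force: 58.3
```

Call:
send_rows:
  targets:
    - {"x": 0, "y": 0, "z": -0.4, "turn": 0, "gripper": 0}
    - {"x": 0, "y": 0, "z": -0.4, "turn": 0, "gripper": 0}
    - {"x": 0, "y": 0, "z": -0.2, "turn": 0, "gripper": 0}
    - {"x": 0, "y": 0, "z": 0, "turn": 0, "gripper": 0}
    - {"x": 0, "y": 0, "z": 0, "turn": 0, "gripper": 0}
    - {"x": 0, "y": 0, "z": 0, "turn": 0, "gripper": 0}
    - {"x": 0, "y": 0, "z": 0, "turn": 0, "gripper": 0}
    - {"x": 0, "y": 0, "z": 0, "turn": 0, "gripper": 0}

```text
clock: 19.35
eef_pos: [0.5277, -0.3405, 0.0817]
tcp_rot: [1.0, -0.016, -0.001, -0.001]
force: [1.5, -0.9, -10.7]
gripper_width: 0.0113
gripper_force: 58.3
```

Call:
send_rows:
  targets:
    - {"x": 0, "y": 0, "z": -0.4, "turn": 0, "gripper": 0}
    - {"x": 0, "y": 0, "z": -0.4, "turn": 0, "gripper": 0}
    - {"x": 0, "y": 0, "z": -0.2, "turn": 0, "gripper": 0}
    - {"x": 0, "y": 0, "z": 0, "turn": 0, "gripper": 0}
    - {"x": 0, "y": 0, "z": 0, "turn": 0, "gripper": 0}
    - {"x": 0, "y": 0, "z": 0, "turn": 0, "gripper": 0}
    - {"x": 0, "y": 0, "z": 0, "turn": 0, "gripper": 0}
    - {"x": 0, "y": 0, "z": 0, "turn": 0, "gripper": 0}

```text
clock: 20.35
eef_pos: [0.5277, -0.3405, 0.0827]
tcp_rot: [1.0, -0.016, -0.001, -0.001]
force: [0.5, -0.2, -10.4]
gripper_width: 0.011
gripper_force: 58.3
```

Call:
send_rows:
  targets:
    - {"x": 0, "y": 0, "z": -0.4, "turn": 0, "gripper": 0}
    - {"x": 0, "y": 0, "z": -0.4, "turn": 0, "gripper": 0}
    - {"x": 0, "y": 0, "z": -0.2, "turn": 0, "gripper": 0}
    - {"x": 0, "y": 0, "z": 0, "turn": 0, "gripper": 0}
    - {"x": 0, "y": 0, "z": 0, "turn": 0, "gripper": 0}
    - {"x": 0, "y": 0, "z": 0, "turn": 0, "gripper": 0}
    - {"x": 0, "y": 0, "z": 0, "turn": 0, "gripper": 0}
    - {"x": 0, "y": 0, "z": 0, "turn": 0, "gripper": 0}

```text
clock: 21.35
eef_pos: [0.5277, -0.3404, 0.0835]
tcp_rot: [1.0, -0.016, -0.001, -0.001]
force: [2.3, -1.9, -16.5]
gripper_width: 0.0109
gripper_force: 58.3
```

Call:
send_rows:
  targets:
    - {"x": 0, "y": 0, "z": 0.8, "turn": 0, "gripper": 0}
    - {"x": 0, "y": 0, "z": 0.7, "turn": 0, "gripper": 0}
    - {"x": 0, "y": 0, "z": 0, "turn": 0, "gripper": 0}
    - {"x": 0, "y": 0, "z": 0, "turn": -2, "gripper": 0}
    - {"x": 0, "y": 0, "z": 0, "turn": -3, "gripper": 0}
    - {"x": 0, "y": 0, "z": 0, "turn": -3, "gripper": 0}
    - {"x": 0, "y": 0, "z": 0, "turn": -2, "gripper": 0}
    - {"x": 0, "y": 0, "z": 0, "turn": 0, "gripper": 0}

```text
clock: 22.35
eef_pos: [0.5277, -0.3407, 0.0824]
tcp_rot: [0.997, 0.072, -0.0, -0.001]
force: [2.2, 1.0, -10.9]
gripper_width: 0.011
gripper_force: 59.0
```

```bash
cat >> st.py <<'E'
from h import *
print("az",np.degrees(np.arctan2(*Rn.from_quat(s["tcp_rot"]).as_matrix()[1::-1,0])))
E
python3 st.py
```

```text
22.35 [-0.02  0.75  0.93  1.51 -0.62  1.2  -0.42] [ 527.7  -340.69   82.43] [  2.22   0.99 -10.93] [ 0.026 -0.395  0.065] 11.0 58.95958364009857
az 8.212470485680258
```

Call:
send_rows:
  targets:
    - {"x": 0, "y": 0, "z": 0.3, "turn": -3, "gripper": 0}
    - {"x": 0, "y": 0, "z": 0, "turn": -4, "gripper": 0}
    - {"x": 0, "y": 0, "z": 0, "turn": -4, "gripper": 0}
    - {"x": 0, "y": 0, "z": 0, "turn": -4, "gripper": 0}
    - {"x": 0, "y": 0, "z": 0, "turn": -4, "gripper": 0}
    - {"x": 0, "y": 0, "z": -0.2, "turn": -4, "gripper": 0}
    - {"x": 0, "y": 0, "z": -0.2, "turn": -4, "gripper": 0}
    - {"x": 0, "y": 0, "z": 0, "turn": 0, "gripper": 0}

```text
clock: 23.35
eef_pos: [0.5278, -0.3411, 0.0826]
tcp_rot: [0.953, 0.302, -0.0, -0.0]
force: [1.9, -0.6, -11.1]
gripper_width: 0.0109
gripper_force: 58.9
```

```bash
python3 st.py
```

```text
23.35 [ 0.04  0.71  0.82  1.5  -0.54  1.17 -0.  ] [ 527.84 -341.1    82.56] [  1.93  -0.6  -11.15] [-0.109 -0.549  0.101] 10.91 58.940929770469666
az 35.146845306552784
```

Call:
send_rows:
  targets:
    - {"x": 0.3, "y": -0.4, "z": -0.2, "turn": -4, "gripper": 0}
    - {"x": 0, "y": 0, "z": -0.3, "turn": -6, "gripper": 0}
    - {"x": 0, "y": 0, "z": -0.3, "turn": -6, "gripper": 0}
    - {"x": 0, "y": 0, "z": -0.3, "turn": -6, "gripper": 0}
    - {"x": 0, "y": 0, "z": -0.3, "turn": -6, "gripper": 0}
    - {"x": 0, "y": 0, "z": -0.3, "turn": -6, "gripper": 0}
    - {"x": 0, "y": 0, "z": -0.2, "turn": -4, "gripper": 0}
    - {"x": 0, "y": 0, "z": 0, "turn": 0, "gripper": 0}

```text
clock: 24.35
eef_pos: [0.5282, -0.3413, 0.0845]
tcp_rot: [0.803, 0.595, -0.0, 0.001]
force: [5.3, -1.8, -11.9]
gripper_width: 0.0107
gripper_force: 58.9
```

```bash
python3 st.py
```

```text
24.35 [ 0.12  0.66  0.67  1.5  -0.43  1.14  0.57] [ 528.17 -341.35   84.54] [  5.33  -1.83 -11.87] [-0.472 -0.922  0.141] 10.73 58.8545697927475
az 73.07384591684978
```

Call:
send_rows:
  targets:
    - {"x": 0.2, "y": 0.1, "z": -0.2, "turn": -4, "gripper": 0}
    - {"x": 0.2, "y": 0.1, "z": -0.3, "turn": -6, "gripper": 0}
    - {"x": 0, "y": 0, "z": -0.3, "turn": -6, "gripper": 0}
    - {"x": 0, "y": 0, "z": -0.3, "turn": -6, "gripper": 0}
    - {"x": 0, "y": 0, "z": -0.3, "turn": -6, "gripper": 0}
    - {"x": 0, "y": 0, "z": -0.3, "turn": -6, "gripper": 0}
    - {"x": 0, "y": 0, "z": -0.2, "turn": -4, "gripper": 0}
    - {"x": 0, "y": 0, "z": 0, "turn": 0, "gripper": 0}

```text
clock: 25.35
eef_pos: [0.5287, -0.3413, 0.0863]
tcp_rot: [0.566, 0.824, -0.001, 0.001]
force: [5.4, -1.5, -12.5]
gripper_width: 0.0109
gripper_force: 58.8
```

```bash
python3 st.py
```

```text
25.35 [ 0.21  0.62  0.51  1.49 -0.32  1.11  1.16] [ 528.74 -341.35   86.35] [  5.35  -1.53 -12.49] [-0.504 -1.106  0.058] 10.95 58.81193697452545
az 111.05605699353202
```

Call:
send_rows:
  targets:
    - {"x": 0.1, "y": -0.2, "z": -0.3, "turn": -5, "gripper": 0}
    - {"x": 0.1, "y": -0.2, "z": -0.3, "turn": -6, "gripper": 0}
    - {"x": 0, "y": 0, "z": -0.3, "turn": -6, "gripper": 0}
    - {"x": 0, "y": 0, "z": -0.2, "turn": -4, "gripper": 0}
    - {"x": 0, "y": 0, "z": -0.2, "turn": -3, "gripper": 0}
    - {"x": 0, "y": 0, "z": -0.1, "turn": -2, "gripper": 0}
    - {"x": 0, "y": 0, "z": 0, "turn": -1, "gripper": 0}
    - {"x": 0, "y": 0, "z": 0, "turn": 0, "gripper": 0}

```text
clock: 26.35
eef_pos: [0.529, -0.3412, 0.0877]
tcp_rot: [0.358, 0.934, -0.001, 0.001]
force: [6.3, -1.9, -12.3]
gripper_width: 0.0109
gripper_force: 58.7
```

```bash
python3 st.py
```

```text
26.35 [ 0.28  0.6   0.4   1.49 -0.25  1.1   1.57] [ 529.04 -341.17   87.7 ] [  6.26  -1.92 -12.29] [-0.391 -1.365 -0.022] 10.89 58.73771131038666
az 138.03268379484183
```

Call:
send_rows:
  targets:
    - {"x": 0, "y": 0, "z": 0, "turn": -2, "gripper": 0}
    - {"x": 0, "y": 0, "z": 0, "turn": -2, "gripper": 0}
    - {"x": 0, "y": 0, "z": 0, "turn": -1, "gripper": 0}
    - {"x": 0, "y": 0, "z": 0, "turn": 0, "gripper": 0}
    - {"x": 0, "y": 0, "z": 0, "turn": 0, "gripper": 0}
    - {"x": 0, "y": 0, "z": 0, "turn": 0, "gripper": 0}
    - {"x": 0, "y": 0, "z": 0, "turn": 0, "gripper": 0}
    - {"x": 0, "y": 0, "z": 0, "turn": 0, "gripper": 0}

```text
clock: 27.35
eef_pos: [0.529, -0.3412, 0.0876]
tcp_rot: [0.32, 0.947, 0.0, 0.001]
force: [6.3, -1.4, -11.8]
gripper_width: 0.0109
gripper_force: 77.5
```

```bash
python3 st.py; python3 - <<'E'
from plant import *
import cv2
c=read_camera("wrist"); cv2.imwrite("pics/w3.png",c["pixels"][:,:,::-1])
E
```

```text
27.35 [ 0.29  0.6   0.38  1.49 -0.24  1.1   1.65] [ 528.96 -341.18   87.64] [  6.34  -1.4  -11.79] [-0.3   -1.458 -1.663] 10.91 77.51417152583599
az 142.64215087734476
```

View pics/w3.png

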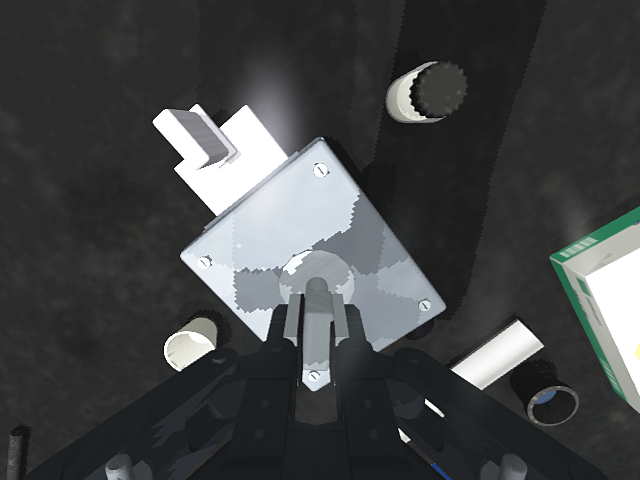

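The torque jumped to −1.7 N m, so the end stop is reached, and the picture shows the bar still square between the pads at (316,320). I'll ease the twist, open and lift off.

Call:
send_rows:
  targets:
    - {"x": 0, "y": 0, "z": 0, "turn": 3, "gripper": 0}
    - {"x": 0, "y": 0, "z": 0.3, "turn": 0, "gripper": 0}
    - {"x": 0, "y": 0, "z": 0, "turn": 0, "gripper": 30}
    - {"x": 0, "y": 0, "z": 0, "turn": 0, "gripper": 40}
    - {"x": 0, "y": 0, "z": 0, "turn": 0, "gripper": 40}
    - {"x": 0, "y": 0, "z": -10, "turn": 0, "gripper": 40}
    - {"x": 0, "y": 0, "z": -25, "turn": 0, "gripper": 40}
    - {"x": 0, "y": 0, "z": -25, "turn": 0, "gripper": 40}

```text
clock: 28.4
eef_pos: [0.5276, -0.3399, 0.1487]
tcp_rot: [0.341, 0.94, 0.0, -0.001]
force: [0.0, 0.2, 0.4]
gripper_width: 0.0402
gripper_force: 0.0
```

Call:
send_rows:
  targets:
    - {"x": 0, "y": 0, "z": -20, "turn": 10, "gripper": 40}
    - {"x": 0, "y": 0, "z": -20, "turn": 10, "gripper": 40}
    - {"x": 0, "y": 0, "z": 0, "turn": 10, "gripper": 40}
    - {"x": 0, "y": 0, "z": 0, "turn": 10, "gripper": 40}
    - {"x": 0, "y": 0, "z": 0, "turn": 10, "gripper": 40}
    - {"x": 0, "y": 0, "z": 0, "turn": 10, "gripper": 40}
    - {"x": 0, "y": 0, "z": 0, "turn": 10, "gripper": 40}
    - {"x": 0, "y": 0, "z": 0, "turn": 10, "gripper": 40}

```text
clock: 29.4
eef_pos: [0.5278, -0.3398, 0.1882]
tcp_rot: [0.867, 0.499, 0.0, -0.0]
force: [-0.9, -0.0, 0.1]
gripper_width: 0.0405
gripper_force: 0.0
```

```bash
python3 st.py; python3 - <<'E'
from plant import *
import cv2
c=read_camera("top"); cv2.imwrite("pics/t2.png",c["pixels"][:,:,::-1])
c=read_camera("scene"); cv2.imwrite("pics/s2.png",cv2.resize(c["pixels"][220:390,280:480,::-1],None,fx=3,fy=3))
E
```

```text
29.4 [ 0.09  0.57  0.73  1.37 -0.38  1.34  0.3 ] [ 527.84 -339.82  188.23] [-0.93 -0.04  0.14] [-0.037 -0.011 -0.02 ] 40.51 0.0
az 59.864773153980124
```

View pics/s2.png

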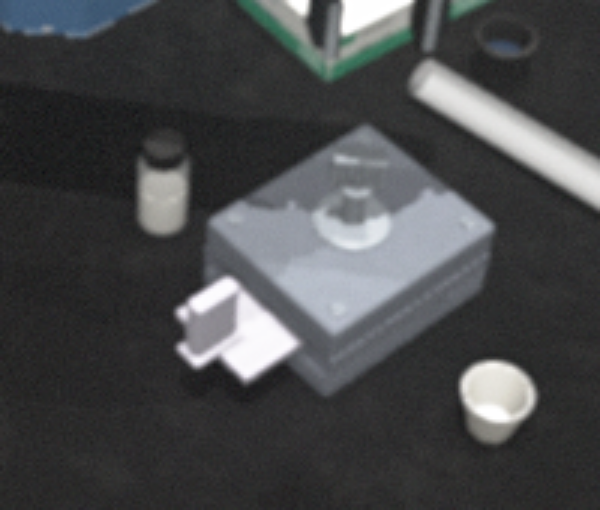

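The screw head stays up at about (352,190) in the crop, turned across the housing. Next is the fin.

Call:
send_rows:
  targets:
    - {"x": 0, "y": 0, "z": 0, "turn": 10, "gripper": 40}
    - {"x": 0, "y": 0, "z": 0, "turn": 10, "gripper": 40}
    - {"x": 0, "y": 0, "z": 0, "turn": 10, "gripper": 40}
    - {"x": 0, "y": 0, "z": 0, "turn": 10, "gripper": 40}
    - {"x": 0, "y": 0, "z": 0, "turn": 10, "gripper": 40}
    - {"x": 0, "y": 0, "z": 0, "turn": 9, "gripper": 40}
    - {"x": -20, "y": 0, "z": 0, "turn": 0, "gripper": 40}
    - {"x": -20, "y": 0, "z": 0, "turn": 0, "gripper": 40}

```text
clock: 30.5
eef_pos: [0.4874, -0.3406, 0.1876]
tcp_rot: [1.0, 0.012, -0.001, -0.0]
force: [0.4, 0.5, 0.2]
gripper_width: 0.0402
gripper_force: 0.0
```

Call:
send_rows:
  targets:
    - {"x": -30, "y": 1, "z": 0, "turn": 0, "gripper": 40}
    - {"x": -27, "y": 1, "z": 0, "turn": 0, "gripper": 40}
    - {"x": 0, "y": 0, "z": 20, "turn": 0, "gripper": 40}
    - {"x": 0, "y": 0, "z": 25, "turn": 0, "gripper": 40}
    - {"x": 0, "y": 0, "z": 25, "turn": 0, "gripper": 40}
    - {"x": 0, "y": 0, "z": 15, "turn": 0, "gripper": 40}
    - {"x": 0, "y": 0, "z": 0, "turn": 0, "gripper": 40}
    - {"x": 0, "y": 0, "z": 0, "turn": 0, "gripper": 40}

```text
clock: 31.5
eef_pos: [0.4312, -0.3444, 0.1033]
tcp_rot: [1.0, 0.011, 0.0, 0.0]
force: [-1.4, -0.5, 0.4]
gripper_width: 0.0401
gripper_force: 0.0
```

```bash
python3 st.py; python3 - <<'E'
from plant import *
from h import *
print(tool(sense(),(.4302,-.342,.044)))
c=read_camera("wrist"); cv2.imwrite("pics/w4.png",c["pixels"][:,:,::-1])
E
```

```text
31.5 [-0.03  0.58  0.97  1.71 -0.52  1.13 -0.46] [ 431.15 -344.42  103.32] [-1.38 -0.46  0.42] [ 0.028 -0.012  0.089] 40.06 0.0
az 1.2219565943899684
[-0.9044348  -2.44329373 59.31537442]
```

View pics/w4.png

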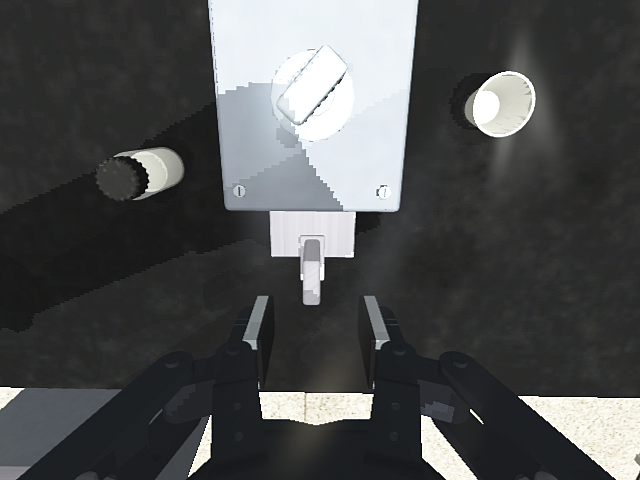

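The picture shows the fin top at (312,290) and the pads at cols 270 and 365, consistent with the computed −2.4 mm y shift. The head bar at (312,85) lies at about 138°, which is home.

Call:
send_rows:
  targets:
    - {"x": -1, "y": -2.4, "z": 5, "turn": 0, "gripper": 40}
    - {"x": 0, "y": 0, "z": 20, "turn": 0, "gripper": 40}
    - {"x": 0, "y": 0, "z": 20, "turn": 0, "gripper": 40}
    - {"x": 0, "y": 0, "z": 10, "turn": 0, "gripper": 40}
    - {"x": 0, "y": 0, "z": 4, "turn": 0, "gripper": 40}
    - {"x": 0, "y": 0, "z": 0, "turn": 0, "gripper": 18}
    - {"x": 0, "y": 0, "z": 0, "turn": 0, "gripper": 0}
    - {"x": 0, "y": 0, "z": 0, "turn": 0, "gripper": 0}

```text
clock: 32.55
eef_pos: [0.4298, -0.3419, 0.0439]
tcp_rot: [1.0, 0.01, -0.0, -0.0]
force: [0.3, 0.0, -0.3]
gripper_width: 0.0092
gripper_force: 60.7
```

Call:
send_rows:
  targets:
    - {"x": 0, "y": 0, "z": 0, "turn": 0, "gripper": 0}
    - {"x": 0, "y": 0, "z": 0, "turn": 0, "gripper": 0}
    - {"x": 0, "y": 0, "z": 0, "turn": 0, "gripper": 0}
    - {"x": -3, "y": 0, "z": 0, "turn": 0, "gripper": 0}
    - {"x": -3, "y": 0, "z": 0, "turn": 0, "gripper": 0}
    - {"x": 0, "y": 0, "z": 0, "turn": 0, "gripper": 0}
    - {"x": 0, "y": 0, "z": 0, "turn": 0, "gripper": 0}
    - {"x": 0, "y": 0, "z": 0, "turn": 0, "gripper": 0}

```text
clock: 33.55
eef_pos: [0.4234, -0.3419, 0.0438]
tcp_rot: [1.0, 0.01, -0.001, -0.0]
force: [-0.6, -0.7, 5.4]
gripper_width: 0.009
gripper_force: 61.7
```

Call:
send_rows:
  targets:
    - {"x": -5, "y": 0, "z": 0, "turn": 0, "gripper": 0}
    - {"x": -7, "y": 0, "z": 0, "turn": 0, "gripper": 0}
    - {"x": -7, "y": 0, "z": 0, "turn": 0, "gripper": 0}
    - {"x": -7, "y": 0, "z": 0, "turn": 0, "gripper": 0}
    - {"x": -6, "y": 0, "z": 0, "turn": 0, "gripper": 0}
    - {"x": -4, "y": 0, "z": 0, "turn": 0, "gripper": 0}
    - {"x": -1, "y": 0, "z": 0, "turn": 0, "gripper": 0}
    - {"x": 0, "y": 0, "z": 0, "turn": 0, "gripper": 0}

```text
clock: 34.55
eef_pos: [0.3861, -0.3424, 0.0438]
tcp_rot: [1.0, 0.01, -0.0, -0.001]
force: [0.8, 0.0, 7.0]
gripper_width: 0.0091
gripper_force: 61.8
```

Call:
send_rows:
  targets:
    - {"x": -1, "y": 0, "z": 0, "turn": 0, "gripper": 0}
    - {"x": -1, "y": 0, "z": 0, "turn": 0, "gripper": 0}
    - {"x": -1, "y": 0, "z": 0, "turn": 0, "gripper": 0}
    - {"x": -0.5, "y": 0, "z": 0, "turn": 0, "gripper": 0}
    - {"x": 0, "y": 0, "z": 0, "turn": 0, "gripper": 0}
    - {"x": 0, "y": 0, "z": 0, "turn": 0, "gripper": 0}
    - {"x": 0, "y": 0, "z": 0, "turn": 0, "gripper": 0}
    - {"x": 0, "y": 0, "z": 0, "turn": 0, "gripper": 0}

```text
clock: 35.55
eef_pos: [0.3847, -0.3424, 0.0438]
tcp_rot: [1.0, 0.011, 0.001, -0.0]
force: [5.0, -2.4, 4.1]
gripper_width: 0.0088
gripper_force: 61.4
```

Call:
send_rows:
  targets:
    - {"x": -1, "y": 0, "z": 0, "turn": 0, "gripper": 0}
    - {"x": -1, "y": 0, "z": 0, "turn": 0, "gripper": 0}
    - {"x": 0, "y": 0, "z": 0, "turn": 0, "gripper": 0}
    - {"x": 0, "y": 0, "z": 0, "turn": 0, "gripper": 0}
    - {"x": 0, "y": 0, "z": 0, "turn": 0, "gripper": 0}
    - {"x": 0, "y": 0, "z": 0, "turn": 0, "gripper": 0}
    - {"x": 0, "y": 0, "z": 0, "turn": 0, "gripper": 0}
    - {"x": 0, "y": 0, "z": 0, "turn": 0, "gripper": 0}

```text
clock: 36.55
eef_pos: [0.3848, -0.3424, 0.0438]
tcp_rot: [1.0, 0.011, 0.002, 0.0]
force: [8.7, -2.9, 1.4]
gripper_width: 0.0091
gripper_force: 61.0
```

The pull is at its stop: the position is unchanged at 45 mm and the force is rising. I'll relax slightly, release and rise.

Call:
send_rows:
  targets:
    - {"x": 2, "y": 0, "z": 0, "turn": 0, "gripper": 0}
    - {"x": 0, "y": 0, "z": 0, "turn": 0, "gripper": 20}
    - {"x": 0, "y": 0, "z": 0, "turn": 0, "gripper": 40}
    - {"x": 0, "y": 0, "z": 0, "turn": 0, "gripper": 40}
    - {"x": 0, "y": 0, "z": 0, "turn": 0, "gripper": 40}
    - {"x": 0, "y": 0, "z": -10, "turn": 0, "gripper": 40}
    - {"x": 0, "y": 0, "z": -30, "turn": 0, "gripper": 40}
    - {"x": 0, "y": 0, "z": -30, "turn": 0, "gripper": 40}

```text
clock: 37.55
eef_pos: [0.3829, -0.3424, 0.1147]
tcp_rot: [1.0, 0.01, -0.001, -0.001]
force: [-0.2, -0.3, 0.1]
gripper_width: 0.0404
gripper_force: 0.0
```

Call:
send_rows:
  targets:
    - {"x": 0, "y": 0, "z": -30, "turn": 0, "gripper": 40}
    - {"x": 0, "y": 0, "z": -30, "turn": 0, "gripper": 40}
    - {"x": 0, "y": 0, "z": -20, "turn": 0, "gripper": 40}
    - {"x": 0, "y": 0, "z": 0, "turn": 0, "gripper": 40}
    - {"x": 0, "y": 0, "z": 0, "turn": 0, "gripper": 40}
    - {"x": 0, "y": 0, "z": 0, "turn": 0, "gripper": 40}
    - {"x": 0, "y": 0, "z": 0, "turn": 0, "gripper": 40}
    - {"x": 0, "y": 0, "z": 0, "turn": 0, "gripper": 40}

```text
clock: 38.55
eef_pos: [0.383, -0.3423, 0.193]
tcp_rot: [1.0, 0.01, -0.001, -0.001]
force: [0.2, -0.6, 0.6]
gripper_width: 0.0402
gripper_force: 0.0
```

```bash
python3 st.py; python3 - <<'E'
from plant import *
from h import *
c=read_camera("wrist"); cv2.imwrite("pics/w5.png",c["pixels"][:,:,::-1]); print(proj(c,(.3852,-.3427,.074)),proj(c,(.5281,-.3404,.115)),proj(c,(.3712,-.3427,.074)))
E
```

```text
38.55 [-0.11  0.41  1.08  1.7  -0.38  1.27 -0.49] [ 383.05 -342.26  192.96] [ 0.23 -0.63  0.64] [-0.027  0.011 -0.012] 40.19 0.0
az 1.1751059726843813
[317.26863503 231.04672243] [319.17472615   7.79820133] [316.8827512  247.27456602]
```

View pics/w5.png

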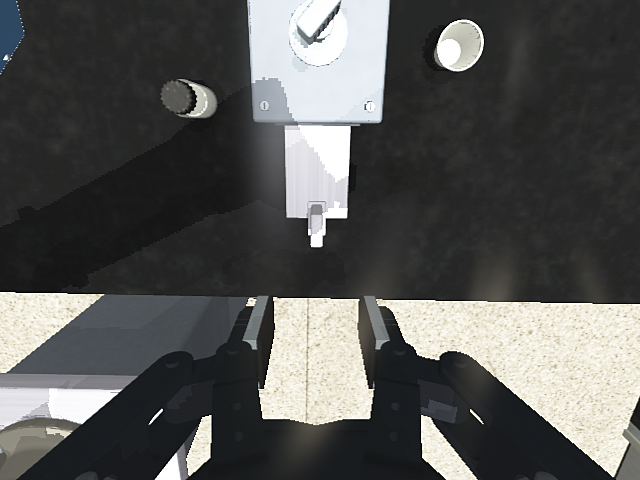

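The plate is drawn out: the fin's front end is at (317,247), exactly where 45 mm predicts. The head is still up and home at (318,20), the bystanders are upright and the gripper is clear.

```bash
python3 -c "
from plant import *
print(job_done())"
```

```text
the job is handed in; nothing more can be done
None
```

The job is handed in: the screw was felt to its bush stop (about 5 N over the spring), turned to its end stop and held up by the thread; the shield was drawn about 45 mm to its stop and let go, and the bystanders were not touched.

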